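# Put the tilted reagent bottle back into its carrying case

## Task

First open the carrying case: lift its lid by the bar handle and keep hold of it all the way over until the lid rests on its stop, without letting it drop back. Then take the reagent bottle out of the tilted rest, stand it upright on the free bench and let go of it; take it again by its cap from above, and set it down gently, upright on the pad of the one empty compartment. Leave the lid open on its stop and the bottle released, and do not disturb the other two bottles or the loose things on the bench.

Things in the scene. Friction and masses are not known exactly. Their poses are not given: they have to be found in the camera images.
- case: Grey carrying case, fixed; 90 (x) x 252 (y) mm, rim 98 mm above the bench, 150 mm with lid shut. Origin: centre of underside; x from front (handle, near robot) to back (hinge), z up. Dividers as high as the rim make 3 compartments at y = -82, 0, +82 mm, each 80 (x) x 78 (y) mm, floor 8 mm up: too close for fingers, bottles go in by the cap. Two hold bottles; which one is empty varies.
- lid (a joint): Angle of the lid about its hinge, rad: 0 shut, grows as it is lifted up and back, 1.9 on its stop (two steel brackets behind the case). A shell 49 mm deep, 0.3 kg. The hinge is nearly free, lightly damped: below about 1.0 rad the lid falls shut, beyond that it falls back onto the stop by itself.
- lid_handle (a point): Middle of the bow handle: round steel bar 10 mm thick along the case's y, 90 mm long with a leg at each end, its centre 42 mm in front of the lid's front face (37 mm clear behind it) and 19 mm below the lid's top. Lid shut: 136 mm in front of and 30 mm above the hinge line; moves with the lid on a circle of radius 139 mm. The bar can turn between finger pads that hold it.
- lid_hinge (a point): Middle of the lid's hinge line, upper back edge of the case, 99 mm above the bench; the hinge runs along its y axis. Axes as the case's: x to the back, z up.
- bottle_mid (a point): The bottle to put away: brown, dia 58 mm, 118 mm tall, about 0.3 kg, its fixed screw cap dia 37 mm is the top 14 mm. Point on its axis half-way up, 59 mm above its foot; z axis toward the cap. It begins in the tilted rest, axis 45 degrees from vertical, cap up and leaning toward the rest's +y.
- rest_mid (a point): Tilted bottle rest, fixed bent metal stand, 62 (x) x 135 (y) mm, 85 mm high: easel 52 mm wide, two rubber rails under the bottle, a ledge at its foot; both sides of the bottle are free. Point: foot plate, below the bottle's middle; y axis along the lean, from foot to cap, z up. Free bench between it and the case. Behind it the fixed vacuum pump: front 0.61 m ahead of the robot's axis, 0.39 m high.
- pad_top (a point): Centre of the upper side of the round rubber pad (dia 54 mm, 3 mm thick, fixed) on the floor of the empty compartment, 11 mm above the bench: where the bottle's foot is to stand.
- bottle_l_mid (a point): Another bottle, standing in the case: white, dia 62 mm, 125 mm tall, loose. Point on its axis, 60 mm above its foot.
- bottle_r_mid (a point): Another bottle, standing in the case: white, slimmer, dia 54 mm, 130 mm tall, loose. Point on its axis, 60 mm above its foot.
- beaker_mid (a point): Bystander: clear beaker dia 70 mm, 100 mm tall, loose on the bench to the right; point at its centre.
- tape_mid (a point): Bystander: roll of tape dia 66 mm, 18 mm high, loose and lying flat near the front edge; point at its centre.
- strips_mid (a point): Bystander: flat white box 38 x 82 x 20 mm, loose near the front edge; point at its centre.

How it is judged:
By the outcome, as a careful person would: the job done as asked, in the order asked, and still so for the second after the job is handed in, with the robot touching nothing.
It also fails if it takes over 72 s, if anything falls off the work surface, if the arm or the gripper's body presses on something with over 40 N, if the wrist force passes 120 N, or if a joint passes its speed limit or range.

## Robot

A 6-joint arm with a two-finger parallel gripper is mounted at the origin on a cart in front of the work surface, level with it; the furniture and walls round the work are solid. World frame = base frame: x ahead of the robot, y to its left, z up, the work surface at z = 0. Lengths are in mm, angles in degrees, forces in N, time in s.
With the tool pointing down it reaches from about 350 to 850 mm from the base axis. Payload 8.1 kg.
Tool frame: the origin (TCP) lies at the very end of the fingers, on their centre line; the grasp point (between the pads) lies 19 mm behind it; z points along the fingers, y is the line along which they close (so a half turn about z gives the same grasp; the last joint's range is limited). The gripper opens to 85 mm and grips with 20 to 120 N. Pads are 22 mm wide; open, the fingers measure 114 mm over their backs; the gripper's body (76 mm by 85 mm) begins 54 mm behind the grasp point. The pads swing forward as they close: fully open they stand 13 mm farther back than shut.
Start: joints at [61.971, 7.471, 85.268, -0, 87.261, -4.893], TCP at [235.729, 551.758, 231.292] pointing down, gripper open.
Joint ranges: [-169.43, 169.43], [-51.17, 129.36], [1.28, 143.12], [-76.62, 256.62], [0, 156.53], [-152.29, 152.29]. Speed limits (degrees/s): [136.94, 136.94, 159.86, 180, 180, 180].

## Interface

Orientations are given as [roll, pitch, yaw] about the fixed x, y, z axes, in that order (R = Rz(yaw) Ry(pitch) Rx(roll)).
In Python, from bench import sense, eyes, job, models gives the robot as it stands. The module is installed in compiled form; this text tells all that it offers.
- The arm moves only by the tool apply_moves, never from a script. Its argument "rows" is a list of rows, each a list of 6 numbers: the shift along the tool's x, y, z in mm, then the turn, a rotation vector about the tool's x, y, z in rad. In form: [[dx, dy, dz, rx, ry, rz], ...]. A call has exactly 5 rows; each row shifts and turns the commanded pose from where the row before left it, along the tool's axes as they then stand; what a row does not reach is not made up. A row lasts 1/8 s, in which the tool goes at most 62.5 mm and 10.7 degrees, less where a joint would pass 70% of its speed; a pose out of reach is approached as far as the arm can. A call is refused whole if a number of a shift passes 62.5 or a number of a turn 0.188, either way. A call with a gripper value outside its range is refused whole. "fingers" is the finger opening in mm, from 0 to 85.4, set as the call begins (left out, the last holds). The fingers move at their own pace and stop on an object; "grip_force" is the grip in N (left out, the last holds). Time passes only in rows, so rows that do not move let the fingers close, or fill a call up. It gives the time, the measured TCP pose, the force, the opening and the grip force at its end, in the units of the state.
- sense(): the state, without advancing time (a new reading comes with each control period).
- eyes.snapshot(name): name is "scene" or "top" or "wrist"; returns (picture, depth): 400x640x3 uint8, red, green, blue; 400x640 float32, mm along the optical axis (not along the pixel's ray), 0 where there is no reading.
- eyes.get_calibration(name): a dict with "intrinsics" (3x3 intrinsics, pixels), "R" (3x3) and "t" (3): a world point X has camera coordinates R X + t; the wrist camera has in their place "mount" (4x4, takes a point from camera to tool coordinates, whose origin is the TCP and whose axes are the flange's). Camera axes: x right, y down, z forward; pixel columns grow to the right and rows downward; lengths in mm; the calibration is good to about 2 mm. A picture is of the moment at which its call begins: read the wrist's pose just before it. get_calibration takes no time and is no camera call.
- job.hand_in(): hands the job in; it is judged then, once.
Trained networks look in the newest picture that a camera, given by its name, has taken for a name from the list of things; names that differ only in an ending like _2 or _b are one class to them, and where a whole thing is asked for, a point or a joint stands for the part that bears it (a point fixed in the world has none). Each returns a list of dicts, best first, with "confidence" (0 to 1); they miss things now and then, are a little off and sometimes report something else, mostly with a low value. They report only what shows in the picture. A call takes as long as a camera call.
- models.boxes_of(name, camera): "xyz" ([x, y, z] in mm, in world coordinates, good to about 4 mm: the middle of the surface that is visible of it).
- models.cut_out(name, camera): "pixels" (400x640 bool, what is visible of it).
- models.place_of(name, camera): "xyz" ([x, y, z] in mm, in world coordinates, good to about 4 mm: a listed point, or the origin of a listed thing).
The state is a dict: "time": time; "joint_pos": joint angles; "qd": joint speeds; "joint_efforts": joint torques, N m; "tool_pos": TCP position; "tcp_rot": TCP orientation; "ft_force": force on the tool from outside, world axes, zero at the start; "wrist_torque": the same for the moment, N m; "finger_gap": finger opening in mm; "grip_force": force on a finger pad.
Only numpy, scipy, OpenCV 4.12 (cv2) and the standard library are available. Lean on these libraries where they do the work, as an engineer would, in place of code of your own. Each camera call takes 0.05 s, during which the arm holds its last target. There are 200 camera calls.

## Working session

There is one attempt and no reset: what is moved stays moved. The work goes in short steps, Python scripts to look and compute and a tool call to move; the robot and the scene stay as the last step left them, time stands still between calls to the robot, and variables do not carry over. Pictures are saved under pics/ and viewed, at most 11 in all, crops included, and the job is handed in when it is done.

Besides the shell and the picture viewer there is one more tool, called after "Call:" as name([rows], argument=value, ...), one row to a line, values as JSON. apply_moves: Moves the arm, as the interface text tells. Its arguments: {"type":"object","properties":{"rows":{"type":"array"},"fingers":{"type":"number"},"grip_force":{"type":"number"}},"required":["rows"]}

```bash
mkdir -p pics
python3 - <<'E'
from bench import sense, eyes, job, models
import cv2, numpy as np
s=sense();print({k:np.round(v,2).tolist() for k,v in s.items()})
for c in ["scene","top"]:
    p,d=eyes.snapshot(c); cv2.imwrite(f"pics/{c}0.png",p[:,:,::-1])
    for n in ["case","lid_handle","lid_hinge","bottle_mid","rest_mid","pad_top","bottle_l_mid","bottle_r_mid","beaker_mid","tape_mid","strips_mid"]:
        r=models.place_of(n,c); print(c,n,[(np.round(q["xyz"]).tolist(),round(q["confidence"],2)) for q in r[:2]])
E
```

```text
{'time': 0.0, 'joint_pos': [61.97, 7.52, 85.33, -0.0, 87.26, -4.89], 'qd': [0.04, -0.01, -0.06, -0.04, 0.04, 0.16], 'joint_efforts': [-0.0, -56.94, -50.06, -0.0, 0.01, -0.0], 'tool_pos': [235.47, 551.26, 230.23], 'tcp_rot': [-179.89, -0.01, 156.86], 'ft_force': [-0.02, 0.03, -0.39], 'wrist_torque': [-0.04, -0.03, 0.02], 'grip_force': 0.0, 'finger_gap': 85.47}
scene case [([521.0, 216.0, 3.0], 0.8)]
scene lid_handle [([428.0, 214.0, 128.0], 0.68)]
scene lid_hinge [([566.0, 215.0, 95.0], 0.58)]
scene bottle_mid [([475.0, -124.0, 75.0], 0.61)]
scene rest_mid [([485.0, -129.0, 3.0], 0.89)]
scene pad_top []
scene bottle_l_mid []
scene bottle_r_mid []
scene beaker_mid [([486.0, -460.0, 53.0], 0.82)]
scene tape_mid [([388.0, -15.0, 12.0], 0.56)]
scene strips_mid [([372.0, -296.0, 9.0], 0.74)]
top case [([522.0, 217.0, 1.0], 0.79)]
top lid_handle [([430.0, 212.0, 128.0], 0.66)]
top lid_hinge [([564.0, 214.0, 95.0], 0.59)]
top bottle_mid [([483.0, -125.0, 76.0], 0.81)]
top rest_mid []
top pad_top []
top bottle_l_mid [([377.0, -295.0, 9.0], 0.44)]
top bottle_r_mid []
top beaker_mid [([486.0, -464.0, 48.0], 0.74)]
top tape_mid [([393.0, -13.0, 14.0], 0.77)]
top strips_mid [([378.0, -292.0, 9.0], 0.64)]
```

View pics/scene0.png

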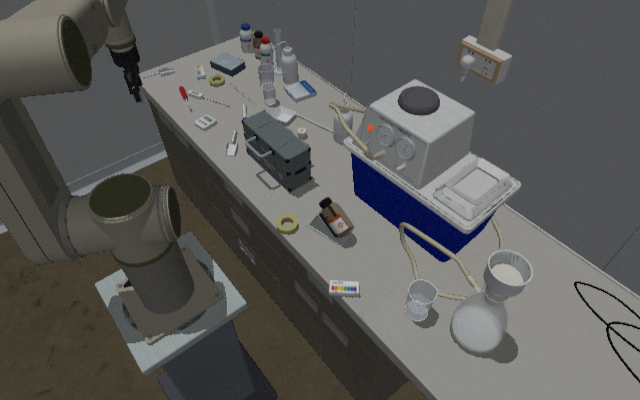

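View pics/top0.png

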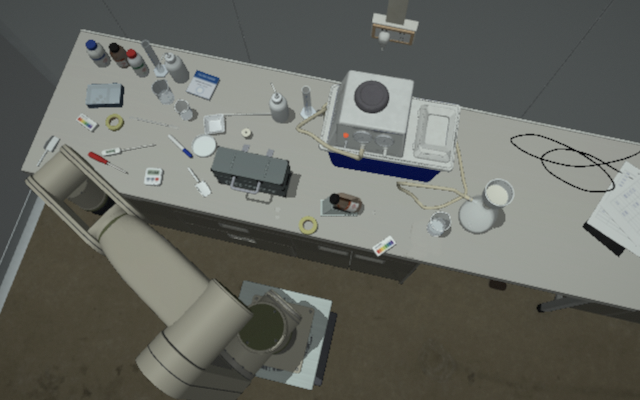

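```bash
cat > h.py <<'E'
from bench import sense, eyes, job, models
import cv2, numpy as np
from scipy.spatial.transform import Rotation as Ro
def cloud(c,d,mask=None,pose=None):
    k=eyes.get_calibration(c); K=np.array(k["intrinsics"]); m=(d>0)&(True if mask is None else mask)
    v,u=np.nonzero(m); z=d[m]; P=np.c_[(u-K[0,2])*z/K[0,0],(v-K[1,2])*z/K[1,1],z]
    if c=="wrist":
        M=np.array(k["mount"]); P=P@M[:3,:3].T+M[:3,3]; R=Ro.from_euler('xyz',pose["tcp_rot"],degrees=True).as_matrix()
        return P@R.T+np.array(pose["tool_pos"]),u,v
    return (P-np.array(k["t"]))@np.array(k["R"]),u,v
E
python3 - <<'E'
from h import *
for c in ["scene","top"]:
    p,d=eyes.snapshot(c)
    for n in ["lid_handle","lid","case","bottle_mid","rest_mid"]:
        r=models.cut_out(n,c)
        if not r: print(c,n,'none');continue
        X,u,v=cloud(c,d,r[0]["pixels"])
        print(c,n,len(X),round(r[0]["confidence"],2),np.percentile(X,[2,50,98],axis=0).round(0).tolist(),u.min(),u.max(),v.min(),v.max())
        if n in("lid","case"):
            T=X[X[:,2]>143]
            if len(T)>30:
                rc=cv2.minAreaRect(T[:,:2].astype(np.float32));print('rect',rc,np.median(T[:,2]))
        if n=="bottle_mid":
            w,V=np.linalg.eigh(np.cov(X.T));print('axis',V[:,2],X.mean(0),X[X[:,2]>105].mean(0))
    if c=="top": cv2.imwrite("pics/crop1.png",np.hstack([cv2.resize(p[140:210,200:300],(400,280),interpolation=3),cv2.resize(p[180:250,300:400],(400,280),interpolation=3)])[:,:,::-1])
    else: cv2.imwrite("pics/crop2.png",np.hstack([cv2.resize(p[100:200,230:330],(400,400),interpolation=3),cv2.resize(p[170:270,270:370],(400,400),interpolation=3)])[:,:,::-1])
a=cv2.imread("pics/crop1.png");b=cv2.imread("pics/crop2.png");b=cv2.resize(b,(600,300));a=cv2.resize(a,(600,210));cv2.imwrite("pics/crop3.png",np.vstack([a,b]))
E
```

```text
scene lid_handle 2138 0.82 [[432.0, 89.0, 103.0], [501.0, 190.0, 147.0], [558.0, 331.0, 152.0]] 243 310 111 169
scene lid 2202 0.93 [[430.0, 89.0, 103.0], [502.0, 193.0, 147.0], [559.0, 335.0, 152.0]] 242 310 110 169
rect ((517.5082397460938, 214.0753936767578), (96.41744995117188, 259.1830749511719), 1.1432832479476929) 148.16223475225024
scene case 3484 0.96 [[433.0, 88.0, 2.0], [492.0, 171.0, 131.0], [574.0, 336.0, 152.0]] 242 311 110 191
rect ((517.5082397460938, 214.0753936767578), (96.41744995117188, 259.1830749511719), 1.1432832479476929) 148.16183429879902
scene bottle_mid 800 0.75 [[453.0, -184.0, 1.0], [473.0, -141.0, 88.0], [558.0, -74.0, 126.0]] 319 353 197 237
axis [-0.16675556  0.73641487  0.65565672] [ 476.93299736 -138.32503801   85.62378227] [ 473.53856563 -113.92602563  115.23504418]
scene rest_mid 447 0.72 [[440.0, -173.0, -2.0], [460.0, -103.0, 4.0], [501.0, -49.0, 76.0]] 308 350 213 244
top lid_handle 2237 0.92 [[429.0, 91.0, 106.0], [505.0, 215.0, 148.0], [558.0, 338.0, 157.0]] 210 288 146 193
top lid 2292 0.83 [[428.0, 91.0, 102.0], [504.0, 213.0, 147.0], [558.0, 336.0, 157.0]] 210 288 146 194
rect ((512.7506713867188, 214.9690704345703), (94.49270629882812, 254.88275146484375), 0.5550932884216309) 149.06013945486228
top case 3097 0.77 [[430.0, 90.0, -0.0], [497.0, 210.0, 145.0], [608.0, 337.0, 156.0]] 210 291 143 197
rect ((512.7789306640625, 214.94955444335938), (96.01860809326172, 255.95712280273438), 1.3234690427780151) 149.06013945486228
top bottle_mid 454 0.61 [[452.0, -181.0, 47.0], [475.0, -135.0, 98.0], [509.0, -85.0, 130.0]] 330 360 193 212
axis [-0.13622381  0.76937427  0.6241044 ] [ 476.30587476 -134.36587957   94.91002696] [ 474.06746902 -110.44900559  116.41638756]
top rest_mid 363 0.87 [[436.0, -161.0, -6.0], [457.0, -81.0, 11.0], [489.0, -39.0, 82.0]] 319 354 198 217
```

View pics/crop3.png

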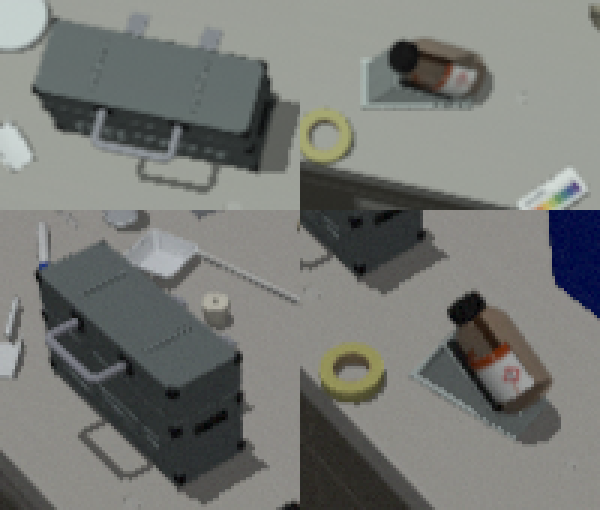

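```bash
cat >> h.py <<'E'
def down(yaw): return Ro.from_euler('xyz',[180,0,yaw],degrees=True)
def plan(wps,start=None):
    """wps: (pos, Rotation, nrows); prints rows in calls of 5"""
    s=sense(); p=np.array(s["tool_pos"]); R=Ro.from_euler('xyz',s["tcp_rot"],degrees=True)
    if start: p,R=np.array(start[0],float),start[1]
    rows=[]
    for q,Q,n in wps:
        q=np.array(q,float)
        for i in range(n,0,-1):
            t=R.inv().apply((q-p)/i).round(1); w=((R.inv()*Q).as_rotvec()/i).round(3)
            rows.append([*t.tolist(),*w.tolist()]); p=p+R.apply(t); R=R*Ro.from_rotvec(w)
    while len(rows)%5: rows.append([0]*6)
    for i in range(0,len(rows),5): print([[float('%g'%(x+0.0)) for x in r] for r in rows[i:i+5]])
    a=np.array(rows); print('max shift',np.linalg.norm(a[:,:3],axis=1).max().round(1),'turn',np.linalg.norm(a[:,3:],axis=1).max().round(3),'end',p.round(1),R.as_euler('xyz',degrees=True).round(1))
E
python3 -c "
from h import *
plan([((429,213,260),down(91),10)])"
```

```text
[[-31.1, -23.6, -2.9, 0.0, 0.0, 0.115], [-33.6, -19.8, -2.9, 0.0, 0.0, 0.115], [-35.6, -15.8, -2.9, 0.0, 0.0, 0.115], [-37.2, -11.7, -2.9, 0.0, 0.0, 0.115], [-38.3, -7.3, -2.8, 0.0, 0.0, 0.115]]
[[-38.9, -2.9, -2.9, 0.0, 0.0, 0.115], [-39.0, 1.6, -2.8, 0.0, 0.0, 0.115], [-38.5, 6.1, -2.9, 0.0, 0.0, 0.115], [-37.6, 10.5, -2.8, 0.0, 0.0, 0.115], [-36.1, 14.7, -2.9, 0.0, 0.0, 0.115]]
max shift 39.1 turn 0.115 end [429. 213. 260.] [180.   0.  91.]
```

Call:
apply_moves([
  [-31.1, -23.6, -2.9, 0, 0, 0.115],
  [-33.6, -19.8, -2.9, 0, 0, 0.115],
  [-35.6, -15.8, -2.9, 0, 0, 0.115],
  [-37.2, -11.7, -2.9, 0, 0, 0.115],
  [-38.3, -7.3, -2.8, 0, 0, 0.115],
], fingers=34)

```text
time: 2.42
tool_pos: [332.9, 381.3, 245.9]
tcp_rot: [180.0, -0.0, 123.7]
ft_force: [-0.2, 0.0, 0.3]
finger_gap: 34.0
grip_force: 0.0
```

Call:
apply_moves([
  [-38.9, -2.9, -2.9, 0, 0, 0.115],
  [-39.0, 1.6, -2.8, 0, 0, 0.115],
  [-38.5, 6.1, -2.9, 0, 0, 0.115],
  [-37.6, 10.5, -2.8, 0, 0, 0.115],
  [-36.1, 14.7, -2.9, 0, 0, 0.115],
])

```text
time: 3.05
tool_pos: [429.6, 211.9, 260.3]
tcp_rot: [180.0, -0.0, 90.8]
ft_force: [0.8, 0.5, 0.1]
finger_gap: 33.7
grip_force: 0.0
```

Run:
```python
from h import *
s=sense();print({k:np.round(s[k],2).tolist() for k in["time","joint_pos","tool_pos","tcp_rot","finger_gap"]})
p,d=eyes.snapshot("wrist");cv2.imwrite("pics/w1.png",p[:,:,::-1])
for n in ["lid_handle","lid_hinge","case"]:
    print(n,[(np.round(q["xyz"],1).tolist(),round(q["confidence"],2)) for q in models.place_of(n,"wrist")[:1]])
X,u,v=cloud("wrist",d,None,s)
m=(X[:,2]>110)&(X[:,2]<140)&(X[:,0]<460)&(X[:,0]>400)&(abs(X[:,1]-213)<60)
B=X[m&(X[:,0]<438)];print(len(B),np.percentile(B,[2,50,98],axis=0).round(1),np.polyfit(B[:,1],B[:,0],1))
```

```text
{'time': 3.05, 'joint_pos': [20.12, -12.23, 101.42, 0.0, 90.78, 19.36], 'tool_pos': [429.56, 211.87, 260.29], 'tcp_rot': [179.97, -0.01, 90.76], 'finger_gap': 33.67}
lid_handle [([432.7, 216.9, 127.5], 0.84)]
lid_hinge []
case [([519.8, 216.7, -0.9], 0.76)]
1549 [[425.4 171.8 130.3]
 [430.8 220.6 133.7]
 [437.1 263.  135.6]] [-1.60770786e-03  4.31151720e+02]
```

View pics/w1.png

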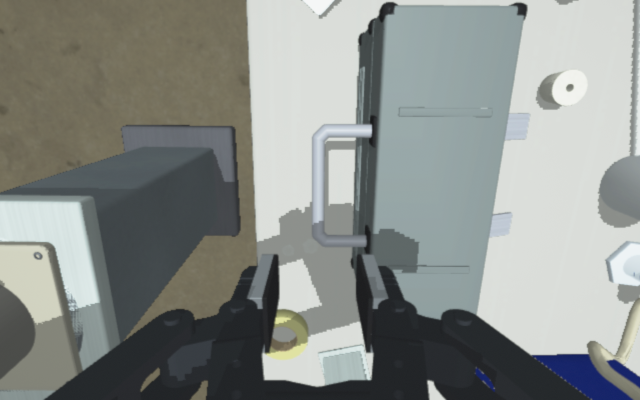

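Call:
apply_moves([
  [5, 1.5, 38, 0, 0, 0],
  [0, 0, 38, 0, 0, 0],
  [0, 0, 38, 0, 0, 0],
  [0, 0, 36, 0, 0, 0],
  [0, 0, 0, 0, 0, 0],
])

```text
time: 3.88
tool_pos: [427.3, 218.0, 106.9]
tcp_rot: [-179.6, 0.1, 91.1]
ft_force: [-0.3, 0.6, 0.2]
finger_gap: 33.8
grip_force: 0.0
```

Call:
apply_moves([
  [0, 0, 0, 0, 0, 0],
  [0, 0, 0, 0, 0, 0],
  [0, 0, 0, 0, 0, 0],
  [0, 0, 0, 0, 0, 0],
  [0, 0, 0, 0, 0, 0],
], fingers=0, grip_force=40)

```text
time: 4.5
tool_pos: [430.0, 218.9, 111.9]
tcp_rot: [-180.0, -0.1, 91.0]
ft_force: [-8.2, 1.0, 4.1]
finger_gap: 8.2
grip_force: 39.2
```

Run:
```python
from h import *
s=sense();print({k:np.round(s[k],2).tolist() for k in["time","joint_pos","tool_pos","tcp_rot","ft_force","finger_gap","grip_force"]})
p=np.array(s["tool_pos"])
# arc about hinge from current grasp: lid angle th
H=np.array([p[0]+136,p[1],99]); w=[]
g0=np.array([-136,0,30.]) 
for i in range(1,33):
    th=min(1.93*i/30,1.93); r=Ro.from_rotvec([0,th,0]).apply(g0)
    w.append((p+(r-g0),down(90.5),1))
plan(w[:30])
```

```text
{'time': 4.5, 'joint_pos': [20.83, -5.67, 111.33, 0.08, 74.34, 19.8], 'tool_pos': [430.05, 218.91, 111.91], 'tcp_rot': [-179.98, -0.07, 91.01], 'ft_force': [-8.25, 1.01, 4.1], 'finger_gap': 8.19, 'grip_force': 39.18}
[[0.0, 2.2, -8.7, 0.0, -0.001, 0.009], [0.0, 2.8, -8.5, 0.0, 0.0, 0.0], [-0.1, 3.3, -8.3, 0.0, 0.0, 0.0], [0.0, 3.8, -8.1, 0.0, 0.0, 0.0], [0.0, 4.3, -7.9, 0.0, 0.0, 0.0]]
[[-0.1, 4.9, -7.5, 0.0, 0.0, 0.0], [0.0, 5.3, -7.2, 0.0, 0.0, 0.0], [-0.1, 5.8, -6.9, 0.0, 0.0, 0.0], [0.0, 6.2, -6.4, 0.0, 0.0, 0.0], [-0.1, 6.6, -6.1, 0.0, 0.0, 0.0]]
[[0.0, 6.9, -5.6, 0.0, 0.0, 0.0], [-0.1, 7.3, -5.2, 0.0, 0.0, 0.0], [-0.1, 7.7, -4.7, 0.0, 0.0, 0.0], [0.0, 7.9, -4.2, 0.0, 0.0, 0.0], [-0.1, 8.2, -3.6, 0.0, 0.0, 0.0]]
[[-0.1, 8.4, -3.1, 0.0, 0.0, 0.0], [0.0, 8.5, -2.6, 0.0, 0.0, 0.0], [-0.1, 8.8, -2.1, 0.0, 0.0, 0.0], [-0.1, 8.8, -1.4, 0.0, 0.0, 0.0], [-0.1, 8.9, -0.9, 0.0, 0.0, 0.0]]
[[0.0, 9.0, -0.3, 0.0, 0.0, 0.0], [-0.1, 8.9, 0.2, 0.0, 0.0, 0.0], [-0.1, 9.0, 0.9, 0.0, 0.0, 0.0], [-0.1, 8.8, 1.4, 0.0, 0.0, 0.0], [-0.1, 8.7, 2.0, 0.0, 0.0, 0.0]]
[[0.0, 8.6, 2.5, 0.0, 0.0, 0.0], [-0.1, 8.4, 3.1, 0.0, 0.0, 0.0], [-0.1, 8.2, 3.6, 0.0, 0.0, 0.0], [0.0, 8.0, 4.1, 0.0, 0.0, 0.0], [-0.1, 7.7, 4.6, 0.0, 0.0, 0.0]]
max shift 9.0 turn 0.009 end [642.  218.9 198.7] [-180.    -0.    90.5]
```

Call:
apply_moves([
  [0, 2.2, -8.7, 0, 0, 0],
  [0, 2.8, -8.5, 0, 0, 0],
  [0, 3.3, -8.3, 0, 0, 0],
  [0, 3.8, -8.1, 0, 0, 0],
  [0, 4.3, -7.9, 0, 0, 0],
], grip_force=60)

```text
time: 5.12
tool_pos: [445.5, 219.0, 153.1]
tcp_rot: [-179.9, -0.1, 91.0]
ft_force: [-9.4, 0.8, 2.0]
finger_gap: 7.7
grip_force: 58.4
```

Call:
apply_moves([
  [0, 4.9, -7.5, 0, 0, 0],
  [0, 5.3, -7.2, 0, 0, 0],
  [0, 5.8, -6.9, 0, 0, 0],
  [0, 6.2, -6.4, 0, 0, 0],
  [0, 6.6, -6.1, 0, 0, 0],
])

```text
time: 5.75
tool_pos: [473.9, 219.4, 188.9]
tcp_rot: [-179.8, -0.0, 91.0]
ft_force: [-18.3, -3.0, 15.7]
finger_gap: 7.8
grip_force: 58.7
```

Call:
apply_moves([
  [0, 6.2, -6.6, 0, 0, 0],
  [0, 6.6, -6.2, 0, 0, 0],
  [0, 7.1, -5.3, 0, 0, 0],
  [0, 7.7, -4.4, 0, 0, 0],
  [0, 8.0, -3.8, 0, 0, 0],
])

```text
time: 6.38
tool_pos: [511.9, 219.7, 214.4]
tcp_rot: [179.9, -0.0, 91.0]
ft_force: [-4.8, -2.1, 6.1]
finger_gap: 7.7
grip_force: 58.6
```

Run:
```python
from h import *
s=sense();print({k:np.round(s[k],2).tolist() for k in["time","tool_pos","ft_force","finger_gap","grip_force"]})
p,d=eyes.snapshot("scene");cv2.imwrite("pics/s2.png",cv2.resize(p[80:220,200:400],(800,560))[:,:,::-1])
```

```text
{'time': 6.38, 'tool_pos': [511.92, 219.7, 214.41], 'ft_force': [-4.79, -2.13, 6.1], 'finger_gap': 7.74, 'grip_force': 58.6}
```

View pics/s2.png

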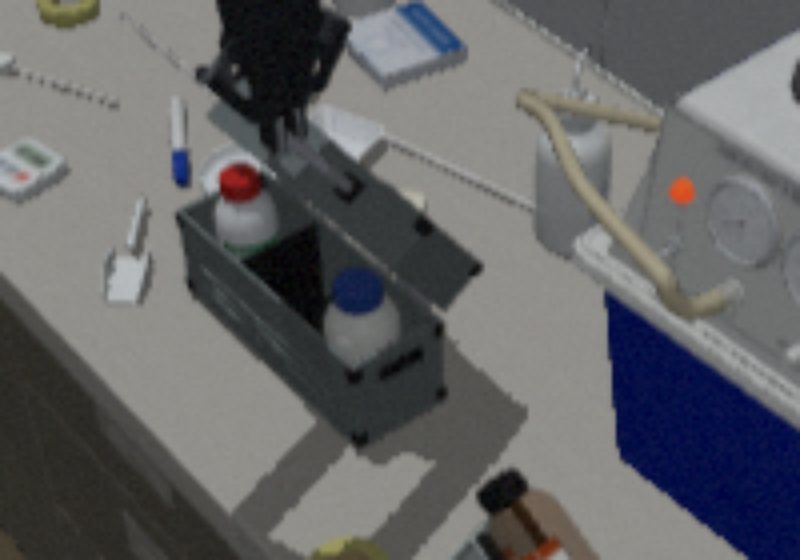

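The lid is about half open, held by the bar (crop ~(310,170)); bottles with red and blue caps stand at both ends, the middle compartment (crop ~(295,270)) is empty.

Call:
apply_moves([
  [0, 8.4, -3.3, 0, 0, 0],
  [0, 8.5, -2.7, 0, 0, 0],
  [0, 8.8, -2.2, 0, 0, 0],
  [0, 8.8, -1.4, 0, 0, 0],
  [0, 8.9, -0.9, 0, 0, 0],
])

```text
time: 7.05
tool_pos: [555.9, 220.2, 224.7]
tcp_rot: [179.8, -0.0, 91.0]
ft_force: [2.8, -1.6, -22.9]
finger_gap: 7.5
grip_force: 59.0
```

Call:
apply_moves([
  [0, 9.0, -0.4, 0, 0, 0],
  [0, 8.9, 0.2, 0, 0, 0],
  [0, 9.0, 0.9, 0, 0, 0],
  [0, 8.8, 1.4, 0, 0, 0],
  [0, 8.7, 2.0, 0, 0, 0],
])

```text
time: 7.68
tool_pos: [600.2, 220.6, 219.0]
tcp_rot: [179.9, 0.0, 91.0]
ft_force: [0.3, -3.4, 4.2]
finger_gap: 7.4
grip_force: 65.3
```

Call:
apply_moves([
  [0, 8.6, 2.5, 0, 0, 0],
  [0, 8.4, 3.1, 0, 0, 0],
  [0, 8.2, 3.6, 0, 0, 0],
  [0, 5.0, 2.4, 0, 0, 0],
  [0, 0, 0, 0, 0, 0],
])

```text
time: 8.3
tool_pos: [630.3, 220.9, 206.8]
tcp_rot: [179.9, 0.0, 90.9]
ft_force: [1.3, -5.1, 5.0]
finger_gap: 7.6
grip_force: 66.5
```

Run:
```python
from h import *
s=sense();print({k:np.round(s[k],2).tolist() for k in["time","tool_pos","ft_force","finger_gap","grip_force"]})
p=s["tool_pos"];print(np.arctan2(p[2]+19-99,p[0]-566), np.pi-np.arctan2(30,136)-1.9)
```

```text
{'time': 8.3, 'tool_pos': [630.26, 220.93, 206.76], 'ft_force': [1.3, -5.09, 5.04], 'finger_gap': 7.61, 'grip_force': 66.51}
1.1015815166663454 1.024481338854888
```

Call:
apply_moves([
  [0, 3.4, 1.9, 0, 0, 0],
  [0, 3.4, 1.9, 0, 0, 0],
  [0, 1.7, 1, 0, 0, 0],
  [0, 0, 0, 0, 0, 0],
  [0, 0, 0, 0, 0, 0],
])

```text
time: 8.93
tool_pos: [638.3, 221.0, 201.6]
tcp_rot: [180.0, 0.0, 90.9]
ft_force: [0.8, -5.9, 3.1]
finger_gap: 7.6
grip_force: 67.4
```

Call:
apply_moves([
  [0, 1.7, 1, 0, 0, 0],
  [0, 1.7, 1, 0, 0, 0],
  [0, 0, 0, 0, 0, 0],
  [0, 0, 0, 0, 0, 0],
  [0, 0, 0, 0, 0, 0],
])

```text
time: 9.55
tool_pos: [638.5, 221.0, 201.4]
tcp_rot: [-179.7, 0.1, 91.0]
ft_force: [-22.3, -9.6, 19.9]
finger_gap: 7.2
grip_force: 69.4
```

Call:
apply_moves([
  [0, 0, 0, 0, 0, 0],
  [0, 0, 0, 0, 0, 0],
  [0, 0, -10, 0, 0, 0],
  [0, 0, -30, 0, 0, 0],
  [0, 0, -40, 0, 0, 0],
], fingers=36)

```text
time: 10.18
tool_pos: [640.6, 221.7, 279.7]
tcp_rot: [-179.9, 0.0, 91.0]
ft_force: [-0.2, -0.0, -0.1]
finger_gap: 36.2
grip_force: 0.0
```

Run:
```python
from h import *
s=sense();print({k:np.round(s[k],2).tolist() for k in["time","tool_pos","ft_force","finger_gap","grip_force","joint_pos"]})
plan([((560,160,330),down(91),3),((470,-215,290),down(91),9),((470,-215,290),down(91),3)])
```

```text
{'time': 10.18, 'tool_pos': [640.61, 221.69, 279.72], 'ft_force': [-0.21, -0.02, -0.06], 'finger_gap': 36.16, 'grip_force': 0.0, 'joint_pos': [14.75, 19.04, 66.93, 0.02, 94.17, 13.76]}
[[-20.1, -27.3, -16.7, -0.001, 0.0, 0.0], [-20.1, -27.2, -16.7, -0.001, 0.0, 0.0], [-20.1, -27.2, -16.8, 0.0, 0.0, 0.0], [-41.5, -10.7, 4.5, 0.0, 0.0, 0.0], [-41.5, -10.7, 4.5, 0.0, 0.0, 0.0]]
[[-41.5, -10.7, 4.5, 0.0, 0.0, 0.0], [-41.5, -10.7, 4.4, 0.0, 0.0, 0.0], [-41.5, -10.7, 4.5, 0.0, 0.0, 0.0], [-41.5, -10.7, 4.4, 0.0, 0.0, 0.0], [-41.5, -10.7, 4.5, 0.0, 0.0, 0.0]]
[[-41.4, -10.8, 4.4, 0.0, 0.0, 0.0], [-41.5, -10.7, 4.5, 0.0, 0.0, 0.0], [0.0, 0.0, 0.0, 0.0, 0.0, 0.0], [0.0, 0.0, 0.0, 0.0, 0.0, 0.0], [0.0, 0.0, 0.0, 0.0, 0.0, 0.0]]
max shift 43.1 turn 0.001 end [ 470. -215.  290.] [-180.    0.   91.]
```

Call:
apply_moves([
  [-20.1, -27.3, -16.7, 0, 0, 0],
  [-20.1, -27.2, -16.7, 0, 0, 0],
  [-20.1, -27.2, -16.8, 0, 0, 0],
  [-41.5, -10.7, 4.5, 0, 0, 0],
  [-41.5, -10.7, 4.5, 0, 0, 0],
])

```text
time: 10.8
tool_pos: [540.3, 75.9, 322.3]
tcp_rot: [179.9, -0.0, 91.0]
ft_force: [0.4, -0.8, 0.5]
finger_gap: 36.2
grip_force: 0.0
```

Call:
apply_moves([
  [-41.5, -10.7, 4.5, 0, 0, 0],
  [-41.5, -10.7, 4.4, 0, 0, 0],
  [-41.5, -10.7, 4.5, 0, 0, 0],
  [-41.5, -10.7, 4.4, 0, 0, 0],
  [-41.5, -10.7, 4.5, 0, 0, 0],
])

```text
time: 11.42
tool_pos: [490.4, -133.1, 299.5]
tcp_rot: [179.9, 0.0, 91.0]
ft_force: [1.1, -0.8, 0.0]
finger_gap: 35.9
grip_force: 0.0
```

Call:
apply_moves([
  [-41.4, -10.8, 4.4, 0, 0, 0],
  [-41.5, -10.7, 4.5, 0, 0, 0],
  [0, 0, 0, 0, 0, 0],
  [0, 0, 0, 0, 0, 0],
  [0, 0, 0, 0, 0, 0],
], fingers=85)

```text
time: 12.05
tool_pos: [470.9, -214.1, 290.4]
tcp_rot: [180.0, 0.0, 91.1]
ft_force: [0.6, 0.5, -0.3]
finger_gap: 84.9
grip_force: 0.0
```

Run:
```python
from h import *
s=sense();print({k:np.round(s[k],2).tolist() for k in["time","tool_pos","tcp_rot","joint_pos"]})
p,d=eyes.snapshot("wrist");cv2.imwrite("pics/w3.png",p[:,:,::-1])
for n in ["bottle_mid","rest_mid"]:
    print(n,[(np.round(q["xyz"],1).tolist(),round(q["confidence"],2)) for q in models.place_of(n,"wrist")[:1]])
    r=models.cut_out(n,"wrist")
    if r:
        X,u,v=cloud("wrist",d,r[0]["pixels"],s); print(len(X),np.percentile(X,[2,50,98],axis=0).round(1).tolist(),u.min(),u.max(),v.min(),v.max())
        np.save(n+".npy",X)
# fit cylinder r=29 to bottle body with 45deg axis: params x0 (at y=-135), yaw, c
from scipy.optimize import least_squares
X=np.load("bottle_mid.npy")
def f(q):
    c=np.array([q[0],-130,q[1]]); a=np.array([-np.sin(q[2]),np.cos(q[2]),1])/2**.5
    D=X-c; t=D@a; r=np.linalg.norm(D-np.outer(t,a),axis=1); m=(t<22)&(t>-52)
    return np.where(m,r-29,0)
o=least_squares(f,[476,72,0.1],loss='soft_l1',f_scale=1.5,diff_step=1e-3);print(o.x,np.median(abs(f(o.x))))
a=np.array([-np.sin(o.x[2]),np.cos(o.x[2]),1])/2**.5;t=(X-[o.x[0],-130,o.x[1]])@a;print('t range',np.percentile(t,[0.5,1,50,99,99.5]))
sc=cloud("top",eyes.snapshot("top")[1])[0]
T=sc[(sc[:,0]>380)&(sc[:,0]<600)&(sc[:,1]>90)&(sc[:,1]<340)&(sc[:,2]>150)];print('case top pts',len(T))
print('lid_handle',[(np.round(q["xyz"],1).tolist(),round(q["confidence"],2)) for q in models.place_of("lid_handle","top")[:1]],[(np.round(q["xyz"],1).tolist(),round(q["confidence"],2)) for q in models.place_of("pad_top","top")[:1]])
```

```text
{'time': 12.05, 'tool_pos': [470.94, -214.11, 290.37], 'tcp_rot': [179.96, 0.0, 91.05], 'joint_pos': [-30.14, -6.45, 93.16, 0.02, 93.26, -31.19]}
bottle_mid [([485.3, -125.4, 78.3], 0.56)]
6883 [[456.7, -180.2, 57.5], [481.7, -125.0, 108.3], [512.6, -78.5, 129.5]] 299 365 10 140
rest_mid []
1181 [[436.9, -97.6, 2.9], [454.0, -59.2, 21.4], [496.3, -44.9, 81.9]] 286 350 0 55
[4.84101790e+02 7.46258657e+01 2.35789389e-01] 0.0
t range [-51.39616989 -49.71626927  29.52857119  64.48849947  64.6277069 ]
case top pts 152
lid_handle [([640.6, 215.0, 216.4], 0.94)] [([512.5, 217.0, 12.5], 0.61)]
```

View pics/w3.png

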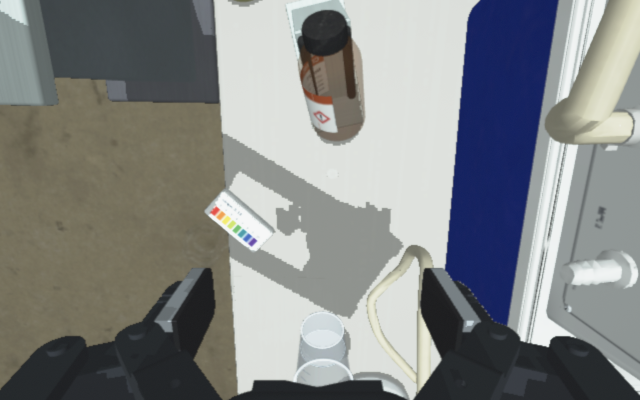

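```bash
cat >> h.py <<'E'
def tilt(psi,ang):
    """closing axis at psi deg, tool z pointing ang deg below horizontal along h"""
    p,a=np.radians([psi,ang]); e=np.array([np.cos(p),np.sin(p),0]); h=np.array([-np.sin(p),np.cos(p),0])
    z=np.cos(a)*h-np.sin(a)*np.array([0,0,1]); return Ro.from_matrix(np.c_[np.cross(e,z),e,z]),z,h
E
python3 - <<'E'
from h import *
R,z,h=tilt(13,80); a=(h+[0,0,1])/2**.5; g=np.array([483.5,-126,77.5])+8*a; T=g+19*z
plan([(T-110*z,R,6),(T-20*z,R,4),(T,R,3),(T,R,2)])
E
```

```text
[[13.1, 2.8, 19.5, 0.003, 0.029, -0.035], [12.4, 3.3, 19.9, 0.003, 0.029, -0.035], [11.7, 3.8, 20.2, 0.003, 0.029, -0.035], [11.0, 4.2, 20.6, 0.003, 0.029, -0.035], [10.3, 4.6, 20.8, 0.003, 0.029, -0.034]]
[[9.5, 5.1, 21.1, 0.003, 0.029, -0.035], [0.0, 0.0, 22.5, 0.0, 0.0, 0.0], [0.0, 0.0, 22.5, 0.0, 0.0, 0.0], [0.0, 0.0, 22.5, 0.0, 0.0, 0.0], [-0.1, -0.1, 22.5, 0.0, 0.0, 0.0]]
[[0.0, 0.0, 6.7, 0.0, 0.0, 0.0], [0.0, 0.0, 6.7, 0.0, 0.0, 0.0], [0.0, 0.0, 6.6, 0.0, 0.0, 0.0], [0.0, 0.0, 0.0, 0.0, 0.0, 0.0], [0.0, 0.0, 0.0, 0.0, 0.0, 0.0]]
max shift 23.7 turn 0.046 end [ 481.5 -117.3   64.5] [180. -10. 103.]
```

Call:
apply_moves([
  [13.1, 2.8, 19.5, 0.003, 0.029, -0.035],
  [12.4, 3.3, 19.9, 0.003, 0.029, -0.035],
  [11.7, 3.8, 20.2, 0.003, 0.029, -0.035],
  [11.0, 4.2, 20.6, 0.003, 0.029, -0.035],
  [10.3, 4.6, 20.8, 0.003, 0.029, -0.034],
], fingers=85)

```text
time: 13.08
tool_pos: [483.1, -148.2, 190.6]
tcp_rot: [-179.8, -8.5, 101.1]
ft_force: [-0.4, -0.5, -0.3]
finger_gap: 84.9
grip_force: 0.0
```

Call:
apply_moves([
  [9.5, 5.1, 21.1, 0.003, 0.029, -0.035],
  [0, 0, 22.5, 0, 0, 0],
  [0, 0, 22.5, 0, 0, 0],
  [0, 0, 22.5, 0, 0, 0],
  [-0.1, -0.1, 22.5, 0, 0, 0],
])

```text
time: 13.7
tool_pos: [482.2, -120.3, 82.8]
tcp_rot: [180.0, -10.1, 103.0]
ft_force: [-0.0, 0.2, -0.3]
finger_gap: 85.0
grip_force: 0.0
```

Call:
apply_moves([
  [0, 0, 6.7, 0, 0, 0],
  [0, 0, 6.7, 0, 0, 0],
  [0, 0, 6.6, 0, 0, 0],
  [0, 0, 0, 0, 0, 0],
  [0, 0, 0, 0, 0, 0],
])

```text
time: 14.32
tool_pos: [481.8, -117.8, 64.9]
tcp_rot: [179.9, -10.0, 103.0]
ft_force: [-0.5, 0.4, 0.2]
finger_gap: 85.0
grip_force: 0.0
```

Run:
```python
from h import *
s=sense();print({k:np.round(s[k],2).tolist() for k in["time","tool_pos","tcp_rot","ft_force","joint_pos"]})
p,d=eyes.snapshot("wrist");cv2.imwrite("pics/w4.png",p[:,:,::-1])
r=models.cut_out("bottle_mid","wrist")
if r:
    X,u,v=cloud("wrist",d,r[0]["pixels"],s); R=Ro.from_euler('xyz',s["tcp_rot"],degrees=True); Y=R.inv().apply(X-s["tool_pos"])
    print(len(X),np.percentile(Y,[1,50,99],axis=0).round(1).tolist())
```

```text
{'time': 14.32, 'tool_pos': [481.8, -117.78, 64.94], 'tcp_rot': [179.94, -9.98, 102.99], 'ft_force': [-0.52, 0.4, 0.24], 'joint_pos': [-25.48, 5.14, 106.52, 8.12, 74.69, -41.04]}
25774 [[-30.5, -24.9, -61.4], [23.2, -0.3, -49.1], [50.6, 24.3, -23.4]]
```

View pics/w4.png

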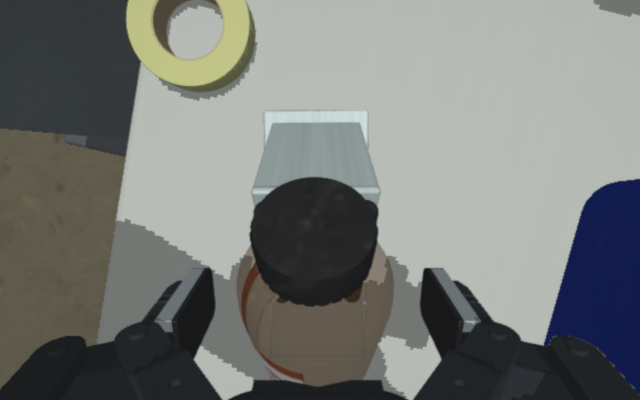

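The bottle (cap at ~(315,235)) is centred between the pads (u≈190 and 445), aligned with the rest. Closing.

Call:
apply_moves([
  [0, 0, 0, 0, 0, 0],
  [0, 0, 0, 0, 0, 0],
  [0, 0, 0, 0, 0, 0],
  [0, 0, 0, 0, 0, 0],
  [0, 0, 0, 0, 0, 0],
], fingers=0, grip_force=50)

```text
time: 15.05
tool_pos: [481.4, -117.7, 64.9]
tcp_rot: [180.0, -10.0, 103.0]
ft_force: [-2.0, -0.2, 5.7]
finger_gap: 55.1
grip_force: 52.3
```

Run:
```python
from h import *
s=sense();print({k:np.round(s[k],2).tolist() for k in["time","tool_pos","ft_force","finger_gap","grip_force","tcp_rot"]})
R,z,h=tilt(13,80); T=np.array(s["tool_pos"]); 
Q,z2,h2=tilt(-45,35); g=np.array([515,35,59+8.]); 
D=g+19*z2+[0,0,3]   # final TCP, ~3 mm above bench
U=T+[0,0,25]; U2=T+[0,0,110]
Rn=Ro.from_euler('xyz',s["tcp_rot"],degrees=True)
print('D',D)
plan([(U,Rn,3),(U2,Rn,3),(D+[0,0,70],Q,14)])
```

```text
{'time': 15.05, 'tool_pos': [481.41, -117.67, 64.94], 'ft_force': [-2.04, -0.18, 5.73], 'finger_gap': 55.07, 'grip_force': 52.33, 'tcp_rot': [179.99, -10.0, 102.98]}
D [526.00533134  46.00533134  59.10204771]
[[1.4, 0.0, -8.2, 0.0, 0.0, 0.0], [1.5, 0.0, -8.2, 0.0, 0.0, 0.0], [1.4, 0.0, -8.2, 0.0, 0.0, 0.0], [4.9, 0.0, -27.9, 0.0, 0.0, 0.0], [4.9, 0.0, -27.9, 0.0, 0.0, 0.0]]
[[5.0, 0.0, -27.9, 0.0, 0.0, 0.0], [9.9, 5.7, 5.1, -0.04, 0.051, 0.062], [10.0, 4.9, 5.8, -0.04, 0.051, 0.062], [10.0, 4.0, 6.5, -0.04, 0.051, 0.063], [9.8, 3.1, 7.1, -0.04, 0.051, 0.063]]
[[9.6, 2.2, 7.7, -0.04, 0.051, 0.062], [9.3, 1.3, 8.3, -0.04, 0.051, 0.063], [9.0, 0.4, 8.8, -0.04, 0.051, 0.062], [8.5, -0.5, 9.2, -0.04, 0.051, 0.063], [8.0, -1.4, 9.6, -0.039, 0.051, 0.063]]
[[7.3, -2.3, 10.0, -0.04, 0.051, 0.062], [6.7, -3.1, 10.2, -0.039, 0.051, 0.063], [5.9, -3.9, 10.4, -0.04, 0.051, 0.062], [5.1, -4.6, 10.5, -0.039, 0.051, 0.063], [4.2, -5.3, 10.5, -0.039, 0.052, 0.062]]
max shift 28.3 turn 0.09 end [526.   45.9 129.1] [-180.  -55.   45.]
```

Call:
apply_moves([
  [1.4, 0, -8.2, 0, 0, 0],
  [1.5, 0, -8.2, 0, 0, 0],
  [1.4, 0, -8.2, 0, 0, 0],
  [4.9, 0, -27.9, 0, 0, 0],
  [4.9, 0, -27.9, 0, 0, 0],
])

```text
time: 15.68
tool_pos: [481.2, -117.5, 147.0]
tcp_rot: [-180.0, -10.0, 103.0]
ft_force: [0.4, -0.5, -2.4]
finger_gap: 55.2
grip_force: 53.7
```

Call:
apply_moves([
  [5.0, 0, -27.9, 0, 0, 0],
  [9.9, 5.7, 5.1, -0.04, 0.051, 0.062],
  [10.0, 4.9, 5.8, -0.04, 0.051, 0.062],
  [10.0, 4.0, 6.5, -0.04, 0.051, 0.063],
  [9.8, 3.1, 7.1, -0.04, 0.051, 0.063],
])

```text
time: 16.3
tool_pos: [494.3, -70.7, 161.8]
tcp_rot: [174.7, -22.5, 88.6]
ft_force: [0.1, -0.7, -2.5]
finger_gap: 55.4
grip_force: 53.7
```

Call:
apply_moves([
  [9.6, 2.2, 7.7, -0.04, 0.051, 0.062],
  [9.3, 1.3, 8.3, -0.04, 0.051, 0.063],
  [9.0, 0.4, 8.8, -0.04, 0.051, 0.062],
  [8.5, -0.5, 9.2, -0.04, 0.051, 0.063],
  [8.0, -1.4, 9.6, -0.039, 0.051, 0.063],
])

```text
time: 16.92
tool_pos: [510.2, -12.4, 145.5]
tcp_rot: [173.0, -39.1, 69.7]
ft_force: [-0.3, -0.1, -1.5]
finger_gap: 55.5
grip_force: 53.8
```

Call:
apply_moves([
  [7.3, -2.3, 10.0, -0.04, 0.051, 0.062],
  [6.7, -3.1, 10.2, -0.039, 0.051, 0.063],
  [5.9, -3.9, 10.4, -0.04, 0.051, 0.062],
  [5.1, -4.6, 10.5, -0.039, 0.051, 0.063],
  [4.2, -5.3, 10.5, -0.039, 0.052, 0.062],
])

```text
time: 17.55
tool_pos: [526.3, 46.0, 129.0]
tcp_rot: [180.0, -55.1, 44.9]
ft_force: [0.4, 0.3, -1.7]
finger_gap: 55.4
grip_force: 53.8
```

Run:
```python
from h import *
s=sense();print({k:np.round(s[k],2).tolist() for k in["time","tool_pos","ft_force","finger_gap","grip_force","tcp_rot","joint_pos"]})
o=[]
for c in["scene","top"]:
    p,d=eyes.snapshot(c); k=eyes.get_calibration(c); q=np.array(k["R"])@np.array([515,35,120])+k["t"]; uv=np.array(k["intrinsics"])@q; u,v=(uv[:2]/uv[2]).astype(int); print(c,u,v)
    o.append(cv2.resize(p[max(v-60,0):v+60,u-60:u+60],(400,400),interpolation=3))
    X,uu,vv=cloud(c,d); 
    r=models.cut_out("bottle_mid",c)
    if r:
        X,_,_=cloud(c,d,r[0]["pixels"]); X=X[X[:,2]>40]; w,V=np.linalg.eigh(np.cov(X.T)); print(len(X),X.mean(0).round(),V[:,2].round(2),np.percentile(X,[2,98],axis=0).round().tolist())
cv2.imwrite("pics/s5.png",np.hstack(o)[:,:,::-1])
```

```text
{'time': 17.55, 'tool_pos': [526.26, 46.04, 128.99], 'ft_force': [0.42, 0.33, -1.68], 'finger_gap': 55.44, 'grip_force': 53.78, 'tcp_rot': [179.99, -55.09, 44.92], 'joint_pos': [-36.0, -14.28, 135.31, 62.38, 66.05, -22.2]}
scene 308 169
121 [516.  29. 183.] [ 0.73  0.04 -0.68] [[497.0, 14.0, 162.0], [536.0, 50.0, 192.0]]
top 300 179
230 [504.  33. 172.] [0.2  0.48 0.85] [[485.0, 9.0, 139.0], [528.0, 62.0, 195.0]]
```

View pics/s5.png

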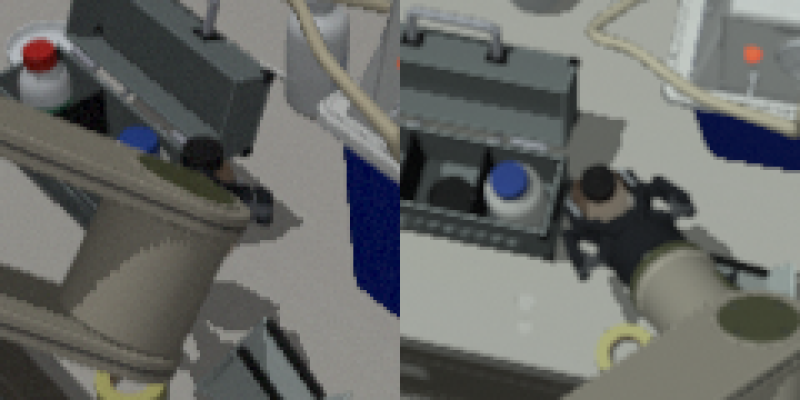

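Call:
apply_moves([
  [-12.3, 0, 8.6, 0, 0, 0],
  [-12.3, 0, 8.6, 0, 0, 0],
  [-12.3, 0, 8.6, 0, 0, 0],
  [-12.3, 0, 8.6, 0, 0, 0],
  [0, 0, 0, 0, 0, 0],
])

```text
time: 18.38
tool_pos: [526.2, 45.6, 68.4]
tcp_rot: [-180.0, -55.0, 45.1]
ft_force: [0.2, -0.6, -1.9]
finger_gap: 55.1
grip_force: 53.8
```

Call:
apply_moves([
  [-2.5, 0, 1.7, 0, 0, 0],
  [-1.6, 0, 1.1, 0, 0, 0],
  [-1.6, 0, 1.1, 0, 0, 0],
  [0, 0, 0, 0, 0, 0],
  [0, 0, 0, 0, 0, 0],
])

```text
time: 19.0
tool_pos: [525.9, 46.0, 61.8]
tcp_rot: [-180.0, -55.0, 45.0]
ft_force: [0.7, 0.7, -3.0]
finger_gap: 55.2
grip_force: 53.8
```

Run:
```python
from h import *
s=sense();print({k:np.round(s[k],2).tolist() for k in["time","tool_pos","ft_force","tcp_rot","joint_pos"]})
```

```text
{'time': 19.0, 'tool_pos': [525.95, 45.96, 61.78], 'ft_force': [0.67, 0.67, -2.95], 'tcp_rot': [-179.99, -55.01, 45.02], 'joint_pos': [-36.01, -2.87, 134.83, 67.14, 61.43, -33.23]}
```

Expected contact near TCP z≈56–59; stepping down gently.

Call:
apply_moves([
  [-0.8, 0, 0.6, 0, 0, 0],
  [-0.8, 0, 0.6, 0, 0, 0],
  [-0.8, 0, 0.6, 0, 0, 0],
  [0, 0, 0, 0, 0, 0],
  [0, 0, 0, 0, 0, 0],
])

```text
time: 19.62
tool_pos: [526.0, 46.1, 58.7]
tcp_rot: [-180.0, -55.0, 45.0]
ft_force: [-0.4, 0.2, -0.9]
finger_gap: 55.4
grip_force: 53.8
```

Call:
apply_moves([
  [-0.8, 0, 0.6, 0, 0, 0],
  [-0.8, 0, 0.6, 0, 0, 0],
  [0, 0, 0, 0, 0, 0],
  [0, 0, 0, 0, 0, 0],
  [0, 0, 0, 0, 0, 0],
])

```text
time: 20.25
tool_pos: [526.2, 46.1, 57.0]
tcp_rot: [-180.0, -55.0, 45.0]
ft_force: [-3.5, -1.4, 5.3]
finger_gap: 55.1
grip_force: 54.5
```

Call:
apply_moves([
  [0, 0, 0, 0, 0, 0],
  [0, 0, 0, 0, 0, 0],
  [0, 0, 0, 0, 0, 0],
  [0, 0, -5, 0, 0, 0],
  [0, 0, -15, 0, 0, 0],
], fingers=72)

```text
time: 20.88
tool_pos: [513.9, 34.8, 68.0]
tcp_rot: [-179.9, -55.0, 45.0]
ft_force: [-0.3, -0.9, 0.1]
finger_gap: 71.8
grip_force: 0.0
```

Call:
apply_moves([
  [0, 0, -25, 0, 0, 0],
  [0, 0, -30, 0, 0, 0],
  [0, 0, -30, 0, 0, 0],
  [0, 0, -30, 0, 0, 0],
  [0, 0, -5, 0, 0, 0],
])

```text
time: 21.5
tool_pos: [445.1, -36.9, 138.1]
tcp_rot: [179.7, -55.0, 45.1]
ft_force: [0.1, -0.3, -0.4]
finger_gap: 72.1
grip_force: 0.0
```

Run:
```python
from h import *
s=sense();print({k:np.round(s[k],2).tolist() for k in["time","tool_pos","ft_force","tcp_rot","joint_pos"]})
p,d=eyes.snapshot("wrist")
print([(np.round(q["xyz"],1).tolist(),round(q["confidence"],2)) for q in models.place_of("bottle_mid","wrist")[:1]])
X,u,v=cloud("wrist",d,None,s); m=(abs(X[:,0]-515)<50)&(abs(X[:,1]-35)<45)&(X[:,2]>106)&(X[:,2]<150); print(m.sum(),np.percentile(X[m],[2,50,98],axis=0).round(1).tolist())
p,d=eyes.snapshot("top")
for n in ["bottle_mid","pad_top","case"]: print(n,[(np.round(q["xyz"],1).tolist(),round(q["confidence"],2)) for q in models.place_of(n,"top")[:1]])
# high view above bottle and case, pulled toward -y (camera looks ahead of tool x=+y)
plan([((470,-80,290),down(60),9),((470,-60,300),down(90),6)])
```

```text
{'time': 21.5, 'tool_pos': [445.08, -36.9, 138.05], 'ft_force': [0.09, -0.27, -0.42], 'tcp_rot': [179.74, -54.97, 45.11], 'joint_pos': [-55.36, -18.94, 137.64, 54.6, 81.44, -29.35]}
[([513.2, 134.1, 68.0], 0.71)]
2321 [[492.1, 16.5, 106.8], [506.4, 30.6, 117.3], [524.9, 49.6, 118.8]]
bottle_mid [([511.3, 36.0, 54.9], 0.8)]
pad_top [([513.1, 217.7, 11.8], 0.58)]
case [([521.8, 217.3, 1.0], 0.58)]
[[13.1, 5.6, -11.1, 0.014, -0.106, -0.027], [11.7, 5.7, -12.5, 0.014, -0.106, -0.027], [10.1, 5.8, -13.8, 0.014, -0.106, -0.027], [8.4, 5.9, -14.8, 0.014, -0.106, -0.027], [6.6, 5.9, -15.7, 0.014, -0.106, -0.027]]
[[4.8, 5.8, -16.4, 0.014, -0.106, -0.026], [2.9, 5.6, -16.9, 0.013, -0.106, -0.026], [0.9, 5.5, -17.2, 0.014, -0.107, -0.027], [-1.1, 5.2, -17.2, 0.013, -0.106, -0.026], [2.9, -1.7, -1.7, 0.0, 0.0, -0.087]]
[[3.0, -1.4, -1.7, 0.0, 0.0, -0.087], [3.1, -1.1, -1.7, 0.0, 0.0, -0.087], [3.2, -0.9, -1.6, 0.0, 0.0, -0.088], [3.3, -0.5, -1.7, 0.0, 0.0, -0.087], [3.4, -0.3, -1.6, 0.0, 0.0, -0.088]]
max shift 18.1 turn 0.111 end [470. -60. 300.] [180.   0.  90.]
```

Run:
```python
from h import *
plan([((460,-20,260),down(60),8),((495,60,330),down(90),6),((495,60,330),down(90),1)])
```

```text
[[14.2, 0.1, -6.7, 0.015, -0.119, -0.03], [13.2, 0.4, -8.4, 0.015, -0.119, -0.03], [12.1, 0.6, -9.9, 0.016, -0.119, -0.03], [10.9, 0.8, -11.3, 0.015, -0.12, -0.03], [9.4, 0.9, -12.5, 0.016, -0.119, -0.03]]
[[7.8, 0.9, -13.6, 0.015, -0.12, -0.03], [6.1, 1.0, -14.4, 0.016, -0.119, -0.031], [4.4, 0.9, -15.0, 0.015, -0.12, -0.03], [14.5, -1.6, -11.7, 0.0, 0.0, -0.087], [14.5, -0.4, -11.7, 0.0, 0.0, -0.087]]
[[14.5, 0.9, -11.7, 0.0, 0.0, -0.087], [14.4, 2.2, -11.6, 0.0, 0.0, -0.088], [14.1, 3.4, -11.7, 0.0, 0.0, -0.087], [13.8, 4.7, -11.6, 0.0, 0.0, -0.088], [0.0, 0.0, 0.0, 0.0, 0.0, 0.0]]
max shift 18.7 turn 0.125 end [495.  60. 330.] [180.   0.  90.]
```

Call:
apply_moves([
  [14.2, 0.1, -6.7, 0.015, -0.119, -0.03],
  [13.2, 0.4, -8.4, 0.015, -0.119, -0.03],
  [12.1, 0.6, -9.9, 0.016, -0.119, -0.03],
  [10.9, 0.8, -11.3, 0.015, -0.12, -0.03],
  [9.4, 0.9, -12.5, 0.016, -0.119, -0.03],
])

```text
time: 22.42
tool_pos: [454.6, -25.4, 214.7]
tcp_rot: [178.1, -20.4, 55.1]
ft_force: [-1.0, 0.1, -0.1]
finger_gap: 72.3
grip_force: 0.0
```

Call:
apply_moves([
  [7.8, 0.9, -13.6, 0.015, -0.12, -0.03],
  [6.1, 1.0, -14.4, 0.016, -0.119, -0.031],
  [4.4, 0.9, -15.0, 0.015, -0.12, -0.03],
  [14.5, -1.6, -11.7, 0, 0, -0.087],
  [14.5, -0.4, -11.7, 0, 0, -0.087],
])

```text
time: 23.05
tool_pos: [471.9, 7.7, 283.3]
tcp_rot: [-180.0, 0.1, 70.2]
ft_force: [0.3, -0.0, -0.4]
finger_gap: 71.9
grip_force: 0.0
```

Call:
apply_moves([
  [14.5, 0.9, -11.7, 0, 0, -0.087],
  [14.4, 2.2, -11.6, 0, 0, -0.088],
  [14.1, 3.4, -11.7, 0, 0, -0.087],
  [13.8, 4.7, -11.6, 0, 0, -0.088],
  [0, 0, 0, 0, 0, 0],
])

```text
time: 23.68
tool_pos: [495.5, 60.6, 330.4]
tcp_rot: [179.9, 0.1, 90.1]
ft_force: [0.7, -0.7, 0.6]
finger_gap: 72.2
grip_force: 0.0
```

Run:
```python
from h import *
s=sense();print({k:np.round(s[k],2).tolist() for k in["time","tool_pos","ft_force","tcp_rot","joint_pos"]})
p,d=eyes.snapshot("wrist");cv2.imwrite("pics/w6.png",p[:,:,::-1])
for n in ["bottle_mid","pad_top","case","lid_hinge","bottle_l_mid","bottle_r_mid"]: print(n,[(np.round(q["xyz"],1).tolist(),round(q["confidence"],2)) for q in models.place_of(n,"wrist")[:1]])
X,u,v=cloud("wrist",d,None,s)
def show(n,m): print(n,m.sum(),np.percentile(X[m],[1,50,99],axis=0).round(1).tolist() if m.sum() else '')
nb=(abs(X[:,0]-508)<45)&(abs(X[:,1]-33)<45)
cap=nb&(X[:,2]>114)&(X[:,2]<124);show('cap',cap)
print('circ',cv2.minEnclosingCircle(X[cap][:,:2].astype(np.float32)))
for z in range(60,125,6): 
    m=nb&(X[:,2]>z)&(X[:,2]<=z+6); show(z,m)
show('rim',(X[:,2]>93)&(X[:,2]<103)&(X[:,1]>80)&(X[:,1]<345)&(X[:,0]<590)&(X[:,0]>440))
inn=(abs(X[:,0]-518)<45)&(abs(X[:,1]-217)<45)
show('pad',inn&(X[:,2]>-5)&(X[:,2]<20))
```

```text
{'time': 23.68, 'tool_pos': [495.49, 60.57, 330.44], 'ft_force': [0.74, -0.74, 0.58], 'tcp_rot': [179.94, 0.05, 90.08], 'joint_pos': [1.12, -9.43, 91.74, -0.05, 97.63, 1.03]}
bottle_mid []
pad_top [([515.4, 209.3, 5.5], 0.59)]
case []
lid_hinge [([567.2, 217.3, 104.9], 0.94)]
bottle_l_mid []
bottle_r_mid []
cap 958 [[493.5, 18.2, 114.8], [510.1, 35.8, 118.0], [527.6, 52.4, 119.9]]
circ ((510.4306640625, 34.837955474853516), 18.547433853149414)
60 44 [[486.1, 45.5, 60.1], [513.5, 60.9, 64.0], [538.4, 64.0, 65.9]]
66 48 [[487.4, 45.9, 66.2], [510.9, 61.1, 69.5], [537.8, 63.9, 71.9]]
72 55 [[484.7, 42.1, 72.4], [511.2, 60.4, 76.0], [538.6, 63.7, 78.0]]
78 115 [[484.3, 15.4, 78.1], [504.4, 57.0, 81.7], [539.6, 63.1, 84.0]]
84 269 [[484.4, 13.0, 84.1], [512.0, 51.8, 87.0], [539.2, 62.1, 89.9]]
90 387 [[486.7, 19.2, 90.1], [510.7, 48.5, 93.2], [536.4, 59.7, 96.0]]
96 180 [[491.2, 28.7, 96.0], [515.4, 49.1, 97.5], [532.6, 55.7, 100.2]]
102 35 [[493.8, 40.4, 102.6], [508.2, 51.3, 105.5], [527.5, 53.2, 107.9]]
108 44 [[493.9, 41.3, 108.1], [513.1, 50.8, 110.6], [527.6, 53.3, 113.8]]
114 954 [[493.5, 18.2, 114.8], [510.1, 35.8, 118.0], [527.6, 52.4, 119.8]]
120 4 [[512.5, 25.9, 120.2], [523.7, 35.5, 120.3], [526.5, 41.8, 120.3]]
rim 3483 [[472.8, 90.5, 93.1], [553.1, 147.7, 98.5], [589.7, 216.7, 102.9]]
pad 3524 [[477.7, 172.8, 6.6], [517.8, 211.1, 10.1], [557.3, 237.1, 17.6]]
```

View pics/w6.png

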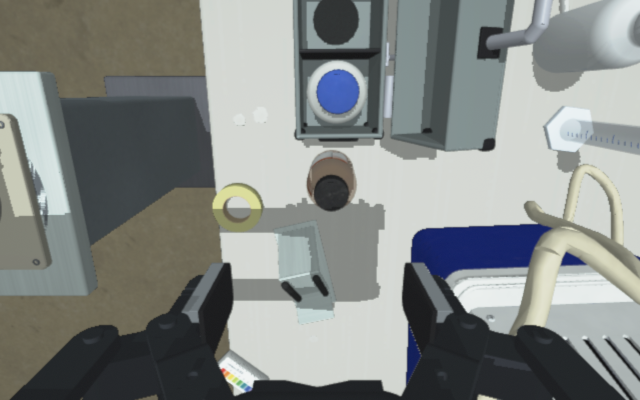

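Run:
```python
from h import *
s=sense();p,d=eyes.snapshot("wrist"); g=cv2.cvtColor(p,cv2.COLOR_RGB2GRAY)
X,u,v=cloud("wrist",d,None,s); gv=g[v,u]
m=(abs(X[:,0]-518)<40)&(abs(X[:,1]-217)<39)&(X[:,2]>4)&(X[:,2]<20)&(gv<50)
print(m.sum(),cv2.minEnclosingCircle(X[m][:,:2].astype(np.float32)),np.percentile(X[m],[1,50,99],axis=0).round(1).tolist(),v[m].min())
plan([((510.5,35,200),down(90),5),((510.5,35,101),down(90),8),((510.5,35,101),down(90),2)])
```

```text
6 ((517.5938110351562, 215.22567749023438), 17.98153305053711) [[505.4, 198.5, 10.4], [512.7, 217.5, 11.8], [522.8, 232.6, 12.6]] 2
[[-4.7, 3.1, 26.1, 0.0, 0.0, 0.0], [-4.7, 3.1, 26.0, 0.0, 0.0, 0.0], [-4.8, 3.1, 26.1, 0.0, 0.0, -0.001], [-4.7, 3.1, 26.0, 0.0, 0.001, 0.0], [-4.8, 3.2, 26.1, 0.001, 0.0, -0.001]]
[[0.0, 0.0, 12.4, 0.0, 0.0, 0.0], [0.0, 0.0, 12.4, 0.0, 0.0, 0.0], [0.0, 0.0, 12.4, 0.0, 0.0, 0.0], [0.0, 0.0, 12.4, 0.0, 0.0, 0.0], [0.0, 0.0, 12.3, 0.0, 0.0, 0.0]]
[[0.0, 0.0, 12.4, 0.0, 0.0, 0.0], [0.0, 0.0, 12.3, 0.0, 0.0, 0.0], [0.0, 0.0, 12.4, 0.0, 0.0, 0.0], [0.0, 0.0, 0.0, 0.0, 0.0, 0.0], [0.0, 0.0, 0.0, 0.0, 0.0, 0.0]]
max shift 26.7 turn 0.001 end [510.5  35.  101. ] [-180.    0.   90.]
```

Call:
apply_moves([
  [-4.7, 3.1, 26, 0, 0, 0],
  [-4.7, 3.1, 26, 0, 0, 0],
  [-4.8, 3.1, 26, 0, 0, 0],
  [-4.7, 3.1, 26, 0, 0, 0],
  [-4.8, 3.2, 26, 0, 0, 0],
], fingers=60)

```text
time: 24.7
tool_pos: [510.8, 34.9, 199.7]
tcp_rot: [179.9, 0.1, 89.9]
ft_force: [-0.1, 0.2, 1.1]
finger_gap: 60.5
grip_force: 0.0
```

Call:
apply_moves([
  [0, 0, 12.4, 0, 0, 0],
  [0, 0, 12.4, 0, 0, 0],
  [0, 0, 12.4, 0, 0, 0],
  [0, 0, 12.4, 0, 0, 0],
  [0, 0, 12.4, 0, 0, 0],
])

```text
time: 25.32
tool_pos: [511.0, 35.3, 138.1]
tcp_rot: [179.9, 0.1, 90.0]
ft_force: [-1.0, 0.5, 0.4]
finger_gap: 59.9
grip_force: 0.0
```

Call:
apply_moves([
  [0, 0, 12.4, 0, 0, 0],
  [0, 0, 12.4, 0, 0, 0],
  [0, 0, 12.4, 0, 0, 0],
  [0, 0, 0, 0, 0, 0],
  [0, 0, 0, 0, 0, 0],
])

```text
time: 25.95
tool_pos: [511.2, 35.1, 101.7]
tcp_rot: [179.9, 0.1, 90.0]
ft_force: [-0.6, 0.1, -0.1]
finger_gap: 59.9
grip_force: 0.0
```

Call:
apply_moves([
  [0, 0, 0, 0, 0, 0],
  [0, 0, 0, 0, 0, 0],
  [0, 0, 0, 0, 0, 0],
  [0, 0, 0, 0, 0, 0],
  [0, 0, 0, 0, 0, 0],
], fingers=0, grip_force=50)

```text
time: 26.58
tool_pos: [511.7, 35.2, 102.5]
tcp_rot: [179.8, 0.1, 90.0]
ft_force: [-0.5, 0.6, 5.2]
finger_gap: 34.0
grip_force: 50.3
```

Call:
apply_moves([
  [0, 0, -8, 0, 0, 0],
  [0, 0, -20, 0, 0, 0],
  [0, 0, -30, 0, 0, 0],
  [0, 0, -30, 0, 0, 0],
  [0, 0, -30, 0, 0, 0],
])

```text
time: 27.2
tool_pos: [510.3, 35.3, 220.2]
tcp_rot: [180.0, 0.1, 90.0]
ft_force: [0.4, -0.6, -2.6]
finger_gap: 34.3
grip_force: 49.9
```

Call:
apply_moves([
  [0, 0, -30, 0, 0, 0],
  [0, 0, -28, 0, 0, 0],
  [10, 1, 0, 0, 0, 0],
  [25, 1, 0, 0, 0, 0],
  [30, 1, 0, 0, 0, 0],
])

```text
time: 27.82
tool_pos: [513.0, 101.3, 275.2]
tcp_rot: [-179.9, 0.1, 89.9]
ft_force: [0.7, 0.4, -3.0]
finger_gap: 34.1
grip_force: 49.9
```

Call:
apply_moves([
  [30, 1, 0, 0, 0, 0],
  [30, 1, 0, 0, 0, 0],
  [26, 1, 0, 0, 0, 0],
  [20, 0, 0, 0, 0, 0],
  [10, 0, 0, 0, 0, 0],
])

```text
time: 28.45
tool_pos: [516.2, 217.5, 275.9]
tcp_rot: [-180.0, 0.1, 90.0]
ft_force: [-0.8, 0.4, -1.9]
finger_gap: 34.0
grip_force: 49.9
```

Run:
```python
from h import *
s=sense();print({k:np.round(s[k],2).tolist() for k in["time","tool_pos","ft_force","tcp_rot","finger_gap"]})
for c in["top","scene"]:
    p,d=eyes.snapshot(c)
    for n in ["bottle_mid","pad_top","lid_handle"]: print(c,n,[(np.round(q["xyz"],1).tolist(),round(q["confidence"],2)) for q in models.place_of(n,c)[:1]])
    k=eyes.get_calibration(c); q=np.array(k["R"])@np.array([518,216,200])+k["t"]; uv=np.array(k["intrinsics"])@q; u,v=(uv[:2]/uv[2]).astype(int)
    cv2.imwrite(f"pics/p7{c}.png",cv2.resize(p[max(v-50,0):v+70,u-60:u+60],(400,400),interpolation=3)[:,:,::-1])
cv2.imwrite("pics/p7.png",np.hstack([cv2.imread("pics/p7top.png"),cv2.imread("pics/p7scene.png")]))
```

```text
{'time': 28.45, 'tool_pos': [516.2, 217.49, 275.93], 'ft_force': [-0.82, 0.43, -1.93], 'tcp_rot': [-179.96, 0.11, 90.03], 'finger_gap': 33.97}
top bottle_mid [([519.9, 218.1, 230.8], 0.7)]
top pad_top [([515.9, 221.5, 11.1], 0.64)]
top lid_handle [([639.7, 213.1, 219.1], 0.71)]
scene bottle_mid [([516.3, 215.9, 232.9], 0.71)]
scene pad_top []
scene lid_handle [([638.4, 216.2, 221.4], 0.66)]
```

View pics/p7.png

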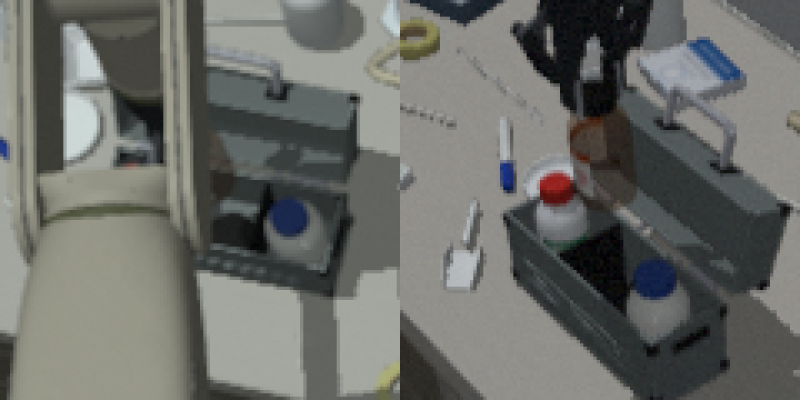

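Call:
apply_moves([
  [-1, 1.3, 20, 0, 0, 0],
  [0, 0, 20, 0, 0, 0],
  [0, 0, 20, 0, 0, 0],
  [0, 0, 15, 0, 0, 0],
  [0, 0, 15, 0, 0, 0],
])

```text
time: 29.48
tool_pos: [518.0, 215.3, 185.9]
tcp_rot: [180.0, 0.1, 90.0]
ft_force: [0.8, -0.2, -2.6]
finger_gap: 33.9
grip_force: 49.9
```

Call:
apply_moves([
  [0, 0, 15, 0, 0, 0],
  [0, 0, 15, 0, 0, 0],
  [0, 0, 15, 0, 0, 0],
  [0, 0, 10, 0, 0, 0],
  [0, 0, 8, 0, 0, 0],
])

```text
time: 30.1
tool_pos: [518.3, 215.2, 123.5]
tcp_rot: [179.9, 0.1, 90.0]
ft_force: [-1.0, 0.1, -2.9]
finger_gap: 34.3
grip_force: 49.9
```

Call:
apply_moves([
  [0, 0, 3, 0, 0, 0],
  [0, 0, 1.5, 0, 0, 0],
  [0, 0, 1, 0, 0, 0],
  [0, 0, 1, 0, 0, 0],
  [0, 0, 0, 0, 0, 0],
])

```text
time: 30.72
tool_pos: [518.4, 215.2, 117.8]
tcp_rot: [179.9, 0.1, 90.0]
ft_force: [0.2, 0.3, -1.9]
finger_gap: 34.1
grip_force: 49.9
```

Call:
apply_moves([
  [1, -0.6, 1, 0, 0, 0],
  [0, 0, 1, 0, 0, 0],
  [0, 0, 1, 0, 0, 0],
  [0, 0, 0.6, 0, 0, 0],
  [0, 0, 0, 0, 0, 0],
])

```text
time: 31.35
tool_pos: [517.7, 216.2, 114.0]
tcp_rot: [179.9, 0.1, 90.0]
ft_force: [-0.5, 1.1, -2.5]
finger_gap: 33.8
grip_force: 49.9
```

Call:
apply_moves([
  [0, 0, 0.5, 0, 0, 0],
  [0, 0, 0.5, 0, 0, 0],
  [0, 0, 0, 0, 0, 0],
  [0, 0, 0, 0, 0, 0],
  [0, 0, 0, 0, 0, 0],
])

```text
time: 31.98
tool_pos: [517.9, 216.3, 113.5]
tcp_rot: [179.9, 0.1, 90.0]
ft_force: [-0.4, -0.4, 3.6]
finger_gap: 33.8
grip_force: 50.4
```

Call:
apply_moves([
  [0, 0, 0.3, 0, 0, 0],
  [0, 0, 0, 0, 0, 0],
  [0, 0, 0, 0, 0, 0],
  [0, 0, 0, 0, 0, 0],
  [0, 0, 0, 0, 0, 0],
])

```text
time: 32.6
tool_pos: [518.0, 216.3, 113.5]
tcp_rot: [179.9, 0.1, 90.0]
ft_force: [-2.0, -1.9, 6.0]
finger_gap: 33.6
grip_force: 50.6
```

Call:
apply_moves([
  [0, 0, 0, 0, 0, 0],
  [0, 0, 0, 0, 0, 0],
  [0, 0, 0, 0, 0, 0],
  [0, 0, -5, 0, 0, 0],
  [0, 0, -15, 0, 0, 0],
], fingers=56)

```text
time: 33.22
tool_pos: [517.0, 216.0, 132.6]
tcp_rot: [-180.0, 0.1, 90.0]
ft_force: [0.3, 1.0, 0.4]
finger_gap: 56.2
grip_force: 0.0
```

Call:
apply_moves([
  [0, 0, -30, 0, 0, 0],
  [0, 0, -30, 0, 0, 0],
  [0, 0, -30, 0, 0, 0],
  [-30, -10, -30, 0, 0, 0],
  [-30, -10, -20, 0, 0, 0],
])

```text
time: 33.85
tool_pos: [497.8, 156.1, 276.1]
tcp_rot: [179.8, 0.0, 90.0]
ft_force: [0.1, -0.6, -0.3]
finger_gap: 56.1
grip_force: 0.0
```

Call:
apply_moves([
  [-30, -10, 0, 0, 0, 0],
  [-30, -10, 0, 0, 0, 0],
  [-30, -10, 0, 0, 0, 0],
  [-20, 0, 0, 0, 0, 0],
  [0, 0, 0, 0, 0, 0],
])

```text
time: 34.48
tool_pos: [467.6, 45.4, 274.3]
tcp_rot: [179.8, 0.1, 89.8]
ft_force: [1.5, 0.7, 0.2]
finger_gap: 55.8
grip_force: 0.0
```

Run:
```python
from h import *
s=sense();print({k:np.round(s[k],2).tolist() for k in["time","tool_pos","ft_force","finger_gap"]})
p,d=eyes.snapshot("wrist")
X,u,v=cloud("wrist",d,None,s); m=(abs(X[:,0]-518)<35)&(abs(X[:,1]-216)<30)&(X[:,2]>122)&(X[:,2]<140); print(m.sum(),np.percentile(X[m],[1,50,99],axis=0).round(1).tolist())
print('lid',[(np.round(q["xyz"],1).tolist(),round(q["confidence"],2)) for q in models.place_of("lid_handle","wrist")[:1]])
q,_=eyes.snapshot("scene"); cv2.imwrite("pics/p8.png",np.hstack([cv2.resize(p,(400,250)),cv2.resize(q[90:252,220:480],(400,250))])[:,:,::-1])
```

```text
{'time': 34.48, 'tool_pos': [467.63, 45.42, 274.33], 'ft_force': [1.45, 0.68, 0.16], 'finger_gap': 55.81}Traceback (most recent call last):
  File "<stdin>", line 4, in <module>
    return _quantile_unchecked(
        a, q, axis, out, overwrite_input, method, keepdims, weights)
    return _ureduce(a,
                    func=_quantile_ureduce_func,
    ...<5 lines>...
                    overwrite_input=overwrite_input,
                    method=method)
    r = func(a, **kwargs)
    result = _quantile(arr,
                       quantiles=q,
    ...<2 lines>...
                       out=out,
                       weights=wgt)
    slices_having_nans = np.isnan(arr[-1, ...])
                                  ~~~^^^^^^^^^
IndexError: index -1 is out of bounds for axis 0 with size 0
```

Out of the wrist's view there; use the fixed cameras.

Run:
```python
from h import *
o=[]
for c in ["scene","top"]:
    p,d=eyes.snapshot(c); X,u,v=cloud(c,d)
    m=(abs(X[:,0]-518)<35)&(abs(X[:,1]-216)<28)&(X[:,2]>122)&(X[:,2]<160); print(c,m.sum(),np.median(X[m],axis=0).round(1) if m.sum() else '')
    for n in ["bottle_mid","lid_handle","beaker_mid","tape_mid","strips_mid"]: print(n,[(np.round(q["xyz"],1).tolist(),round(q["confidence"],2)) for q in models.place_of(n,c)[:1]])
    k=eyes.get_calibration(c); q=np.array(k["R"])@np.array([518,200,120])+k["t"]; uv=np.array(k["intrinsics"])@q; a,b=(uv[:2]/uv[2]).astype(int)
    o.append(cv2.resize(p[b-60:b+60,a-60:a+60],(400,400),interpolation=3))
cv2.imwrite("pics/p8.png",np.hstack(o)[:,:,::-1])
```

```text
scene 70 [512.6 212.3 127.6]
bottle_mid [([515.1, 216.2, 68.0], 0.67)]
lid_handle [([636.8, 215.8, 217.3], 0.8)]
beaker_mid [([485.5, -460.7, 52.1], 0.78)]
tape_mid [([389.3, -13.8, 7.9], 0.78)]
strips_mid [([375.3, -296.4, 8.5], 0.75)]
top 22 [512.4 201.8 127.9]
bottle_mid [([519.1, 218.3, 67.5], 0.54)]
lid_handle [([641.3, 212.7, 217.2], 0.64)]
beaker_mid [([485.2, -459.6, 48.3], 0.58)]
tape_mid [([389.2, -14.9, 11.2], 0.49)]
strips_mid [([378.5, -292.0, 9.7], 0.5)]
```

View pics/p8.png

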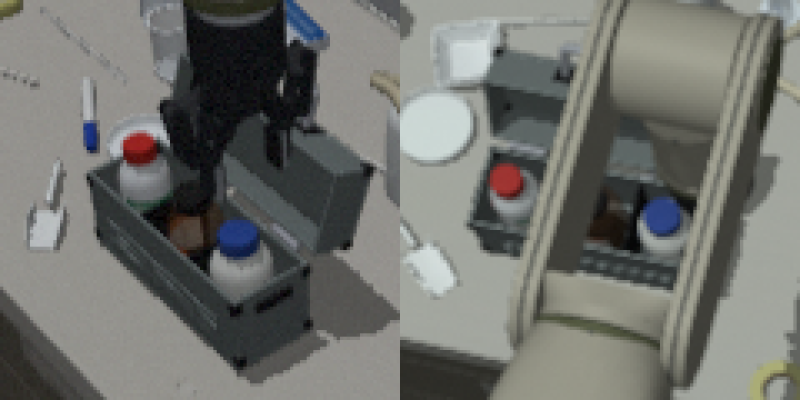

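The brown bottle stands upright in the middle compartment, the lid is open at rest, bystanders are unmoved, and the robot touches nothing.

```bash
python3 -c "
from bench import job
print(job.hand_in())"
```

```text
the job is handed in; nothing more can be done
None
```

The job is handed in: the lid is open on its stop, and the reagent bottle stood on the bench, was retaken by its cap and now stands released and upright on the middle compartment's pad, with the bystanders unmoved at about 34.5 s.

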